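Snap the retaining clip onto the jar turntable's spindle with the fork tool

ROBOT

A 6-joint arm with a two-finger parallel gripper is mounted at the origin on the work surface. World frame = base frame: x ahead of the robot, y to its left, z up, the work surface at z = 0. Lengths are in m, angles in rad, forces in N, time in s.
With the tool pointing down it reaches from about 0.275 to 0.775 m from the base axis. Payload 14.6 kg.
Tool frame: the origin (TCP) lies between the finger pads; the fingertips stand 17 mm ahead of it and the grasp point (between the pads) lies 2 mm behind it; z points along the fingers, y is the line along which they close (so a half turn about z gives the same grasp; the last joint's range is limited). The gripper opens to 85 mm and grips with 20 to 120 N. Pads are 22 mm wide; open, the fingers measure 114 mm over their backs; the gripper's body (76 mm by 85 mm) begins 54 mm behind the grasp point. The pads swing forward as they close: fully open they stand 13 mm farther back than shut.
Start: joints at [-1.338, 0.263, -0.048, 1.259, 0, 1.415], TCP at [0.199, -0.486, 0.248] pointing down, gripper open.
Joint ranges: [-2.65, 2.65], [-0.89, 1.7], [-1.18, 1.37], [-2.13, 2.11], [-1.35, 1.29], [-3.14, 3.14]. Speed limits (rad/s): [1.89, 1.89, 2.57, 2.79, 3.14, 3.14].

INTERFACE

Orientations are given as a unit quaternion [w, x, y, z].
In Python, from rig import arm gives the robot as it stands.
- The arm moves only by the tool play_rows, never from a script. Its argument "commands" is a list of rows, each a list of 3 entries, a list of its own where there are three numbers: the gripper's target within -1 to 1 (fully open at 1, half-way at 0, shut at -1), then the shift along the tool's x, y, z in cm, then the turn, a rotation vector about the tool's x, y, z in rad. In form: [[fingers, [dx, dy, dz], [wx, wy, wz]], ...]. A call has exactly 10 rows; each row shifts and turns the commanded pose from where the row before left it, along the tool's axes as they then stand; what a row does not reach is not made up. A row lasts 1/12 s, in which the tool goes at most 41.7 mm and 7.16 degrees, less where a joint would pass 70% of its speed; a pose out of reach is approached as far as the arm can. A call with a gripper value outside its range is refused whole. The fingers move at their own pace and stop on an object; the grip force is fixed at half the most. Time passes only in rows, so rows that do not move let the fingers close, or fill a call up. It gives the time, the measured TCP pose, the force, the opening and the grip force at its end, in the units of the state.
- arm.state(): the state, without advancing time (a new reading comes with each control period).
- arm.get_image(name): name is "side" or "top"; returns the picture (384x512x3 uint8, red, green, blue); there is no depth.
- arm.camera_params(name): a dict with "camera_matrix" (3x3 intrinsics, pixels), "xyz" and "rotation" of the camera in the world. Camera axes: x right, y down, z forward; pixel columns grow to the right and rows downward; lengths in m; the calibration is good to about 2 mm. A picture is of the moment at which its call begins. camera_params takes no time and is no camera call.
- arm.close_job(): hands the job in; it is judged then, once.
Trained networks look in the newest picture that a camera, given by its name, has taken for a name from the list of things; names that differ only in an ending like _2 or _b are one class to them, and where a whole thing is asked for, a point or a joint stands for the part that bears it (a point fixed in the world has none). Each returns a list of dicts, best first, with "confidence" (0 to 1); they miss things now and then, are a little off and sometimes report something else, mostly with a low value. They report only what shows in the picture. A call takes as long as a camera call. They do not tell look-alikes from the thing itself.
- arm.find_in(camera, query): "point" ([x, y, z] in m, in world coordinates, good to about 4 mm: the middle of the surface that is visible of it).
- arm.cut_out(camera, query): "region" (384x512 bool, what is visible of it).
The state is a dict: "time_s": time; "q": joint angles; "qd": joint speeds; "joint_efforts": joint torques, N m; "ee_pos": TCP position; "orientation": TCP orientation; "ft_force": force on the tool from outside, world axes, zero at the start; "torque": the same for the moment, N m; "gripper_width": finger opening in m; "grip_force": force on a finger pad.
Only numpy, scipy, OpenCV 4.12 (cv2) and the standard library are available. Lean on these libraries where they do the work, as an engineer would, in place of code of your own. Each camera call takes 0.05 s, during which the arm holds its last target. There are 200 camera calls.

TASK

Take the upright-handled fork tool out of its wooden tray and, with the fork, push the split clip that lies on the jar turntable sideways onto the groove of the spindle until it snaps fully home, firmly but without ramming it. Then stand the fork back upright in its tray and let go; do not touch the clip with the gripper, and leave the jars, bottles and the loose spacer ring where they are.

Things in the scene. Friction and masses are not known exactly. Their poses are not given: they have to be found in the camera images.
- fork_grip (a point): Steel fork tool, about 160 g, with a dark wooden handle, standing on its flat foot (34 x 40 mm, 8 mm thick). The handle is an upright square bar, 20 x 20 mm, from 8 to 82 mm above the underside. This point is on the handle's centre line, 45 mm above the underside. z up along the handle; x points the way the blade reaches.
- fork_tips (a point): Midway between the round ends of the fork's two prongs: 75 mm ahead (x) of the handle's centre line and 4 mm above the underside. The blade is 8 mm thick and flat underneath with the foot. The slot between the prongs is 16 mm wide and 26 mm deep; each prong is 8 mm wide. Axes as fork_grip.
- tray: Low open wooden tray fixed on the table, 200 mm (its x) by 140 mm (its y), walls 4 mm thick and 12 mm high, floor 4 mm thick. Origin at the centre of its underside, on the table; z up. The fork starts standing in it, blade along its x, and goes back standing anywhere in it.
- clip_seat (a point): Split clip of dark steel, 7 mm thick, about 65 g, lying flat on the turntable's plate. This point is the centre of its seat (where the spindle's axis will be), half-way up its thickness. x points out of its mouth, z up. Two sprung arms reach forward from the ends of its back bar; their round tips, 8.5 mm ahead of this point, leave a mouth 22 mm wide.
- clip_back (a point): Middle of the back face of the clip's back bar (58 mm wide, 9 mm deep), 22.7 mm behind clip_seat. A tab 12 mm wide sticks out 12 mm further back from here: it fits between the fork's prongs, which press on the bar either side. The snap takes up to about 12 N; once home, the bar bottoms on the groove and force climbs steeply; over 16 N spoils the clip. Axes as clip_seat.
- turntable: Jar turntable: round waxed wooden plate 260 mm across, flat top 40 mm above the table, fixed, not turning. Origin on the table under its middle, z up; x is the way the clip is to be pushed. Clip on the -x side, mouth to the spindle. The spindle, near the middle, has a groove 27 mm in diameter from 0 to 10 mm above the plate, under a head 36 mm in diameter, 9 mm tall.
- plate_centre (a point): Centre of the plate's top face, axes as the turntable. The spindle is clamped in a slot that runs along x: its axis stands up to 7 mm before or behind this point along x, never sideways. Just where is not measured: it must be felt (or seen).
- clip_left (a joint): How far the clip's left (+y) arm is sprung outwards, rad: 0 closed, about 0.1 when its tip rides over the groove's widest part.
- clip_right (a joint): The same for the right (-y) arm.
- jar_a: Bystander: honey jar, 58 mm across, 62 mm tall, standing on the plate beyond the spindle. Origin at the centre of its underside.
- jar_b: Bystander: second such jar on the plate beyond the spindle, on the other side.
- jar_c: Bystander: larger jar on the table, 66 mm across, 85 mm tall. Origin under its centre.
- dropper_a: Bystander: small dropper bottle on the table, 30 mm across, 85 mm tall. Origin under its centre.
- dropper_b: Bystander: second such dropper bottle.
- syrup: Bystander: dark red syrup bottle on the table, 62 mm across, 170 mm tall. Origin under its centre.
- spacer: Bystander: loose steel spacer ring, 32 mm across, 6 mm thick, lying in the tray's corner. Origin at the centre of its underside.
There are look-alikes about, which are no part of the job. What is shaped like the part that bears fork_grip but blue or green is not meant.

How it is judged:
By the outcome, as a careful person would: the job done as asked, in the order asked, and still so for the second after the job is handed in, with the robot touching nothing.
It also fails if it takes over 72 s, if anything falls off the work surface, if the arm or the gripper's body presses on something with over 40 N, if the wrist force passes 120 N, or if a joint passes its speed limit or range.

## Working session

There is one attempt and no reset: what is moved stays moved. The work goes in short steps, Python scripts to look and compute and a tool call to move; the robot and the scene stay as the last step left them, time stands still between calls to the robot, and variables do not carry over. Pictures are saved under pics/ and viewed, at most 10 in all, crops included, and the job is handed in when it is done.

Besides the shell and the picture viewer there is one more tool, called after "Emit:" in YAML: its name, and indented under it one key for each argument. play_rows: Moves the arm, as the interface text tells. Its arguments: {"type":"object","properties":{"commands":{"type":"array","items":{"type":"array"}}},"required":["commands"]}

```bash
mkdir -p pics; ls; python3 - <<'E'
from rig import arm
import cv2, numpy as np
for n in ("side","top"):
    im=arm.get_image(n); cv2.imwrite(f"pics/{n}0.png",im[:,:,::-1])
    p=arm.camera_params(n); print(n,p)
for n in ("side","top"):
    for q in ("fork_grip","clip_seat","spacer","turntable","tray"):
        for d in arm.find_in(n,q)[:4]: print(n,q,np.round(d["point"],3),round(d["confidence"],2))
s=arm.state(); print(s)
E
```

```text
pics
side {'camera_matrix': array([[487.45137394,   0.        , 254.57328947],
       [  0.        , 487.45137394, 190.44598061],
       [  0.        ,   0.        ,   1.        ]]), 'xyz': array([0.15732036, 0.98081845, 0.73173745]), 'rotation': array([ 0.08843669, -0.16485112,  0.86351918, -0.46833501])}
top {'camera_matrix': array([[369.21092755,   0.        , 259.06611752],
       [  0.        , 369.21092755, 195.02330129],
       [  0.        ,   0.        ,   1.        ]]), 'xyz': array([ 0.38960646, -0.00777471,  1.06195235]), 'rotation': array([-0.04780256,  0.7131377 , -0.69794955,  0.04489939])}
side fork_grip [0.551 0.423 0.007] 0.91
side fork_grip [0.294 0.268 0.015] 0.89
side fork_grip [0.478 0.271 0.013] 0.82
side fork_grip [ 0.649 -0.078  0.04 ] 0.67
side spacer [0.541 0.196 0.011] 0.39
side turntable [ 0.652 -0.078  0.04 ] 0.8
side tray [ 0.49   0.252 -0.001] 0.9
side tray [ 0.605 -0.103  0.047] 0.52
top fork_grip [0.294 0.249 0.009] 0.68
top fork_grip [0.667 0.269 0.055] 0.66
top fork_grip [0.484 0.257 0.014] 0.61
top clip_seat [ 0.606 -0.109  0.046] 0.51
top clip_se
[... 168 characters left out ...]
rray([-1.33831282e+00,  2.63107440e-01, -4.83040072e-02,  1.25943314e+00,
        3.57979803e-05,  1.41551274e+00]), 'qd': array([ 7.78660035e-04,  5.35483128e-05,  2.55672519e-04,  4.81174206e-04,
       -7.01355922e-04,  6.36592577e-04]), 'joint_efforts': array([-8.79349009e-04, -6.37184000e+01,  3.84678197e+01,  1.24689257e-03,
       -6.30228371e-06,  4.15446578e-06]), 'ee_pos': array([ 0.19852401, -0.48600701,  0.24827295]), 'orientation': array([-2.48008848e-05,  9.81263389e-01,  1.92671120e-01,  1.69545439e-05]), 'ft_force': array([-0.40295622,  0.59027147, -0.43185602]), 'torque': array([-0.01686978,  0.01907771,  0.02105684]), 'grip_force': 0.0, 'gripper_width': 0.08538955910129245}
```

View pics/side0.png

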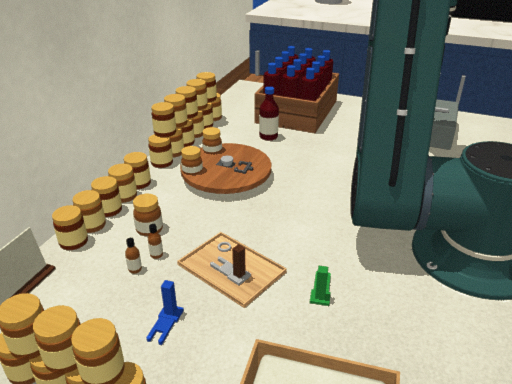

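View pics/top0.png

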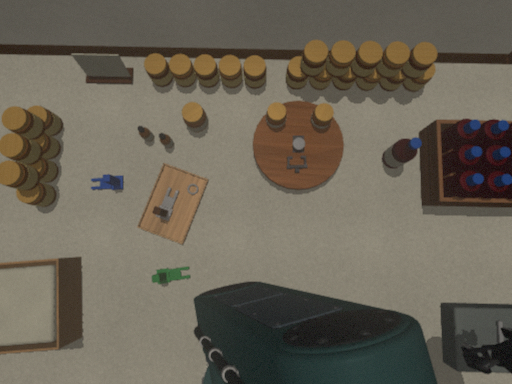

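Both views show the fork candidates: the dark-wood-handled fork in the tray (side 238,262; top 163,208), a blue one (side 165,310; top 110,183) and a green one (side 320,285; top 170,275). I choose the dark one in the tray. The turntable is at top (298,145), with the spindle head at (299,143) and the clip at (297,162), mouth pointing up the image (+x). Next, a close crop of both.

```bash
cat > h.py <<'E'
import numpy as np, cv2
from scipy.spatial.transform import Rotation as R
from rig import arm
def cam(n):
    p=arm.camera_params(n); q=p["rotation"]
    return p["camera_matrix"],np.array(p["xyz"]),R.from_quat([q[1],q[2],q[3],q[0]]).as_matrix()
def px2w(n,u,v,z):
    K,c,M=cam(n); d=M@np.linalg.inv(K)@[u,v,1.]; return c+d*(z-c[2])/d[2]
def w2px(n,X):
    K,c,M=cam(n); x=K@(M.T@(np.array(X)-c)); return x[:2]/x[2]
E
python3 - <<'E'
from h import *
t=cv2.imread("pics/top0.png"); s=cv2.imread("pics/side0.png")
def crop(im,u,v,w,h,W,H): return cv2.resize(im[v:v+h,u:u+w],(W,H),interpolation=cv2.INTER_CUBIC)
a=np.hstack([crop(t,130,160,80,60,400,300),crop(t,268,115,60,75,400,300)[:, :] if 0 else crop(t,260,125,80,60,400,300)])
b=np.hstack([crop(s,175,225,120,90,400,300),crop(s,200,140,80,60,400,300)])
cv2.imwrite("pics/c1.png",np.vstack([a,b]))
E
```

```text
(no output)
```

View pics/c1.png

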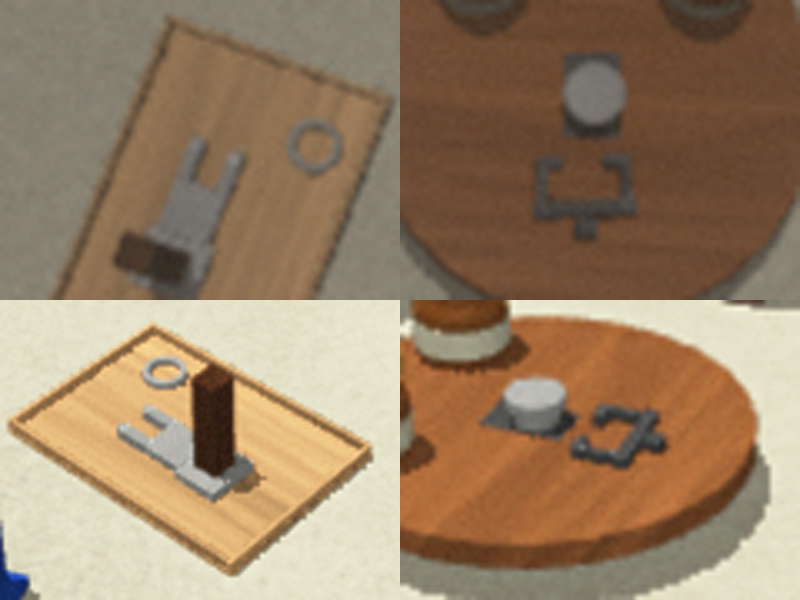

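The crop confirms it: dark wooden handle in the tray, prongs pointing up the image, tips near top px (169.6,188) and (177.4,190.8). The clip has its tab at about (297,172) and the spindle head at (299,143.6).

```bash
python3 - <<'E'
from h import *
r=lambda x:np.round(x,4)
tips=px2w("top",173.5,190.2,.010); print("tips",tips)
print("handle top (side)",r(px2w("side",238.9,248.4,.086)),"base-ish top cam",r(px2w("top",130+133/5,160+252/5,.086)))
# tray corners from side/top
for n,u,v in [("top",164,164),("top",208,179)]: print("tray",r(px2w(n,u,v,.012)))
sp=px2w("side",0,0,1)
print("head top",r(px2w("top",260+194/5,125+92/5,.059)), r(px2w("side",200+135/5,140+85/5,.059)))
t=cv2.imread("pics/top0.png").astype(int)
# clip: dark pixels on plate
g=t.max(axis=2)-0; sub=t[150:178,280:315]
m=(sub[:,:,2]-sub[:,:,0])<20
n,l,st,ce=cv2.connectedComponentsWithStats(m.astype(np.uint8))
for i in range(1,n):
    if st[i][4]>8: print("dark",st[i]+[280,150,0,0,0],ce[i]+[280,150],r(px2w("top",*(ce[i]+[280,150]),.047)))
for d in ["jar_a"]:
    for e in arm.find_in("top",d)[:3]: print(d,r(e["point"]))
sg=arm.cut_out("top","turntable")
c=sg[0]["region"].astype(np.uint8); cc,_=cv2.findContours(c,0,1); k=max(cc,key=cv2.contourArea)
(u,v),ax,an=cv2.fitEllipse(cv2.convexHull(k)); print("plate",u,v,ax,r(px2w("top",u,v,.04)))
E
```

```text
tips [0.5371101  0.24480445 0.01      ]
handle top (side) [0.4705 0.2728 0.086 ] base-ish top cam [0.4714 0.2686 0.086 ]
tray [0.613  0.2759 0.012 ]
tray [0.5716 0.1464 0.012 ]
head top [ 0.6695 -0.1099  0.059 ] [ 0.6721 -0.1127  0.059 ]
dark [293 150  10   2  20] [297.5 150.5] [ 0.6523 -0.1076  0.047 ]
dark [287 156  20  17 119] [296.78991597 164.42857143] [ 0.6122 -0.106   0.047 ]
jar_a [ 0.7411 -0.0493  0.1052]
jar_a [0.7341 0.1803 0.0854]
plate 297.75665283203125 145.5930938720703 (87.58882904052734, 90.15528869628906) [ 0.6684 -0.1089  0.04  ]
```

Emit:
play_rows:
  commands:
    - [1,[2.24,-2.49,0],[0,0,0]]
    - [1,[2.24,-2.49,0],[0,0,0]]
    - [1,[2.24,-2.49,0],[0,0,0]]
    - [1,[2.24,-2.49,0],[0,0,0]]
    - [1,[2.24,-2.49,0],[0,0,0]]
    - [1,[2.24,-2.49,0],[0,0,0]]
    - [1,[2.24,-2.49,0],[0,0,0]]
    - [1,[2.24,-2.49,0],[0,0,0]]
    - [1,[2.24,-2.49,0],[0,0,0]]
    - [1,[2.24,-2.49,0],[0,0,0]]

```text
time_s: 1.53
ee_pos: [0.3118, -0.1693, 0.2484]
orientation: [0.0, 0.981, 0.192, 0.0]
ft_force: [1.0, -0.2, -0.0]
gripper_width: 0.0854
grip_force: 0.0
```

Emit:
play_rows:
  commands:
    - [1,[2.24,-2.49,0],[0,0,0]]
    - [1,[2.24,-2.49,0],[0,0,0]]
    - [1,[2.24,-2.49,0],[0,0,0]]
    - [1,[2.24,-2.49,0],[0,0,0]]
    - [1,[2.24,-2.49,0],[0,0,0]]
    - [1,[2.24,-2.49,0],[0,0,0]]
    - [1,[2.24,-2.49,0],[0,0,0]]
    - [1,[2.24,-2.49,0],[0,0,0]]
    - [1,[2.24,-2.49,0],[0,0,0]]
    - [1,[2.24,-2.49,0],[0,0,0]]

```text
time_s: 2.37
ee_pos: [0.4251, 0.1463, 0.2484]
orientation: [0.0, 0.981, 0.193, 0.0]
ft_force: [1.1, -1.0, -0.5]
gripper_width: 0.0854
grip_force: 0.0
```

Emit:
play_rows:
  commands:
    - [1,[2.24,-2.49,0],[0,0,0]]
    - [1,[2.24,-2.49,0],[0,0,0]]
    - [1,[2.24,-2.49,0],[0,0,0]]
    - [1,[2.24,-2.49,0],[0,0,0]]
    - [1,[0,0,0],[0,0,-0.12]]
    - [1,[0,0,0],[0,0,-0.12]]
    - [1,[0,0,0],[0,0,-0.12]]
    - [1,[0,0,0],[0,0,-0.12]]
    - [1,[0,0,0],[0,0,-0.12]]
    - [1,[0,0,0],[0,0,-0.12]]

```text
time_s: 3.2
ee_pos: [0.4702, 0.2705, 0.2482]
orientation: [-0.0, 0.849, 0.529, -0.0]
ft_force: [-0.1, 0.2, -0.5]
gripper_width: 0.0851
grip_force: 0.0
```

Emit:
play_rows:
  commands:
    - [1,[0,0,0],[0,0,-0.12]]
    - [1,[0,0,0],[0,0,-0.12]]
    - [1,[0,0,0],[0,0,-0.12]]
    - [1,[0,0,0],[0,0,-0.12]]
    - [1,[0,0,0],[0,0,-0.12]]
    - [1,[0,0,0],[0,0,-0.12]]
    - [1,[0,0,0],[0,0,-0.12]]
    - [1,[0,0,0],[0,0,-0.12]]
    - [1,[0,0,0],[0,0,-0.12]]
    - [1,[0,0,0],[0,0,-0.12]]

```text
time_s: 4.03
ee_pos: [0.4702, 0.2705, 0.2483]
orientation: [-0.0, 0.402, 0.916, -0.0]
ft_force: [-0.6, -0.4, -0.3]
gripper_width: 0.0852
grip_force: 0.0
```

```bash
cat >> h.py <<'E'
def to(x,y,z,yawdeg):
    """shift (cm, tool axes) and z turn from the measured pose to a target with tool down, tool-x yaw"""
    s=arm.state(); q=s["orientation"]; M=R.from_quat([q[1],q[2],q[3],q[0]]).as_matrix()
    yaw=np.degrees(np.arctan2(M[1,0],M[0,0])); d=M.T@(np.array([x,y,z])-s["ee_pos"])*100
    t=R.from_euler("z",yawdeg,degrees=True)*R.from_euler("x",180,degrees=True)
    print("t",round(s["time_s"],2),"ee",np.round(s["ee_pos"],4),"yaw",round(yaw,2),"shift",np.round(d,3),"turn",np.round((R.from_matrix(M).inv()*t).as_rotvec(),4),"F",np.round(s["ft_force"],2),"w",round(s["gripper_width"],4),"q",np.round(s["q"],2))
E
python3 -c "
from h import *
to(.470,.270,.12,161)"
```

```text
t 4.03 ee [0.4702 0.2705 0.2483] yaw 132.57 shift [-0.022 -0.048 12.826] turn [-0.000e+00 -1.000e-04 -4.963e-01] F [-0.57 -0.37 -0.25] w 0.0852 q [ 0.37  0.29 -0.01  1.27  0.    1.2 ]
```

Emit:
play_rows:
  commands:
    - [1,[0,0,1.5],[0,0,-0.124]]
    - [1,[0,0,1.5],[0,0,-0.124]]
    - [1,[0,0,1.5],[0,0,-0.124]]
    - [1,[0,0,1.5],[0,0,-0.124]]
    - [1,[0,0,2],[0,0,0]]
    - [1,[0,0,2],[0,0,0]]
    - [1,[0,0,2],[0,0,0]]
    - [1,[0,0,2],[0,0,0]]
    - [1,[0,0,2],[0,0,0]]
    - [1,[0,0,2],[0,0,0]]

```text
time_s: 4.87
ee_pos: [0.4702, 0.2705, 0.0674]
orientation: [0.0, 0.168, 0.986, 0.0]
ft_force: [0.1, 0.1, -0.3]
gripper_width: 0.0855
grip_force: 0.0
```

Emit:
play_rows:
  commands:
    - [1,[0,0,1],[0,0,0]]
    - [1,[0,0,1],[0,0,0]]
    - [1,[0,0,1],[0,0,0]]
    - [-1,[0,0,0],[0,0,0]]
    - [-1,[0,0,0],[0,0,0]]
    - [-1,[0,0,0],[0,0,0]]
    - [-1,[0,0,0],[0,0,0]]
    - [-1,[0,0,0],[0,0,0]]
    - [-1,[0,0,0],[0,0,0]]
    - [-1,[0,0,0],[0,0,0]]

```text
time_s: 5.7
ee_pos: [0.4706, 0.2707, 0.0389]
orientation: [0.0, 0.168, 0.986, 0.0]
ft_force: [-1.0, -0.6, 7.0]
gripper_width: 0.0193
grip_force: 57.4
```

Emit:
play_rows:
  commands:
    - [-1,[0,0,-0.5],[0,0,0]]
    - [-1,[0,0,-1],[0,0,0]]
    - [-1,[0,0,-1.5],[0,0,0]]
    - [-1,[0,0,-2],[0,0,0]]
    - [-1,[0,0,-2],[0,0,0]]
    - [-1,[0,0,-2],[0,0,0]]
    - [-1,[0,0,-2],[0,0,0]]
    - [-1,[0,0,-1],[0,0,0]]
    - [-1,[0,0,0],[0,0,0]]
    - [-1,[0,0,0],[0,0,0]]

```text
time_s: 6.53
ee_pos: [0.4703, 0.2705, 0.1585]
orientation: [0.0, 0.168, 0.986, 0.0]
ft_force: [1.1, -0.8, -2.6]
gripper_width: 0.0192
grip_force: 57.0
```

```bash
python3 - <<'E'
from h import *
to(.48,-.10,.15,180)
t=np.mean([arm.get_image("top").astype(float) for _ in range(4)],axis=0); s=arm.get_image("side")
np.save("top1.npy",t); np.save("side1.npy",s)
cv2.imwrite("pics/top1.png",t[:,:,::-1])
K,c,M=cam("top")
# metric rectified patches: x up, y left, 0.5 mm/px
def rect(n,im,x0,x1,y0,y1,z,res=.0005):
    K,c,M=cam(n); xs=np.arange(x1,x0,-res); ys=np.arange(y1,y0,-res)
    Y,X=np.meshgrid(ys,xs); P=np.stack([X,Y,np.full_like(X,z)],-1)-c
    p=P@M@K.T; uv=(p[...,:2]/p[...,2:]).astype(np.float32)
    return cv2.remap(im.astype(np.float32),uv[...,0],uv[...,1],cv2.INTER_CUBIC)
a=rect("top",t,.57,.70,-.16,-.06,.047); b=rect("side",s,.57,.70,-.16,-.06,.047)
o=np.clip(np.hstack([a,b]),0,255)[:,:,::-1]; cv2.imwrite("pics/rect1.png",cv2.resize(o,None,fx=2,fy=2))
# darkness weighted PCA of clip in top rect
rb=a[...,0]-a[...,2]; bg=np.median(rb[200:]); 
for nm,A,z in (("top",a,0),("side",b,0)):
    rb=A[...,0]-A[...,2]; w=np.clip((np.median(rb)-rb)/np.median(rb),0,1); w[w<.3]=0
    n,l,st,ce=cv2.connectedComponentsWithStats((w>0).astype(np.uint8))
    for i in range(1,n):
        if st[i][4]>800:
            v,u=np.nonzero(l==i); ww=w[v,u]; X=.70-v*.0005; Y=-.06-u*.0005
            mx,my=np.average(X,weights=ww),np.average(Y,weights=ww)
            C=np.cov(np.stack([X,Y]),aweights=ww); e,E=np.linalg.eigh(C)
            print(nm,st[i],"c",mx.round(4),my.round(4),"sd",np.sqrt(e)*1e3,"minor ang",np.degrees(np.arctan2(E[1,0],E[0,0])),"X",X.min(),X.max(),"Y",Y.min(),Y.max())
E
```

```text
t 6.53 ee [0.4703 0.2705 0.1585] yaw 160.65 shift [-13.198 -34.635   0.837] turn [ 0.0004  0.0006 -0.3378] F [ 1.11 -0.77 -2.58] w 0.0192 q [ 0.37  0.34 -0.19  1.04  0.    0.71]
top [  63    5   75  104 6934] c 0.6722 -0.1092 sd [ 9.42970655 13.93366267] minor ang -91.00001104114564 X 0.6459999999999999 0.6975 Y -0.1285 -0.0915
top [  32  120  119  104 5842] c 0.6135 -0.1051 sd [12.82395144 17.75177592] minor ang -175.11746435320282 X 0.5884999999999999 0.6399999999999999 Y -0.135 -0.076
side [   0    0  103   51 2580] c 0.6916 -0.0764 sd [ 5.14082243 12.76440547] minor ang -161.56671234528216 X 0.6749999999999999 0.7 Y -0.111 -0.06
side [ 113    0   87  167 8317] c 0.6662 -0.1451 sd [ 9.24045153 20.45351147] minor ang -82.75531834891719 X 0.617 0.7 Y -0.1595 -0.11649999999999999
side [  73   36   39   81 1071] c 0.6616 -0.1071 sd [ 2.73128508 12.16923909] minor ang -101.14850349093625 X 0.6419999999999999 0.6819999999999999 Y -0.11549999999999999 -0.0965
side [   2  132   74   51 1115] c 0.6229 -0.0794 sd [3.95844094 9.19639858] minor ang -133.27717146726772 X 0.609 0.6339999999999999 Y -0.0975 -0.061
side [  49  200  151   60 4952] c 0.5805 -0.1329 sd [ 6.11518406 19.04763569] minor ang -168.3900947662825 X 0.5705 0.6 Y -0.1595 -0.08449999999999999[ WARN:0@6.839] global loadsave.cpp:1063 imwrite_ Unsupported depth image for selected encoder is fallbacked to CV_8U.
```

View pics/rect1.png

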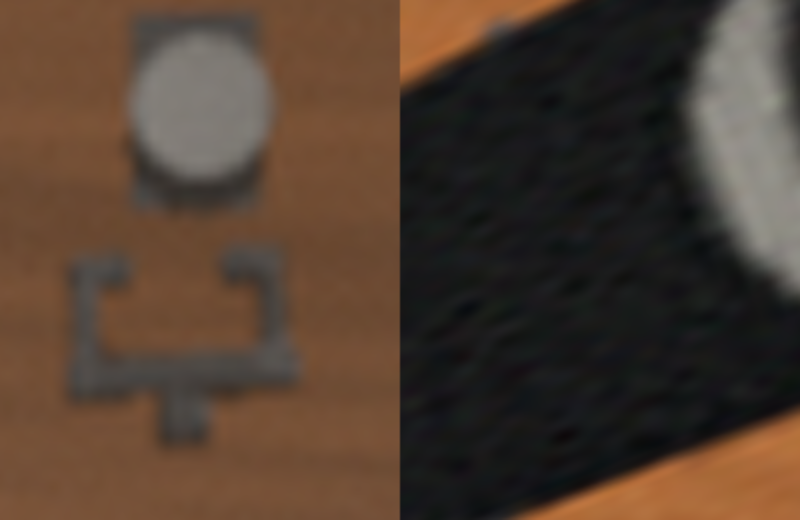

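View pics/top1.png

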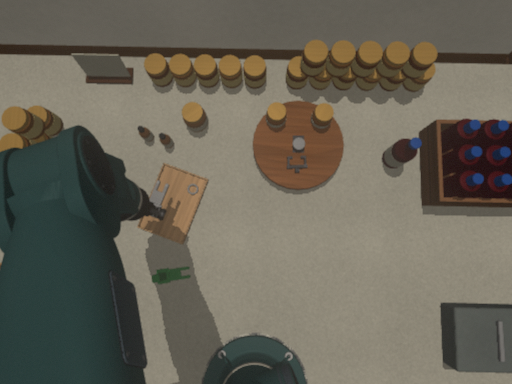

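The rectified view shows the clip mouth facing the spindle, yawed about +4° and about 4 mm to the left of the spindle line. Bar back is near (.6025,-.1055) and the spindle near (.670,-.1095). In the top view the fork hangs in the gripper at about px (150,190). Next I move to a pre-position behind the clip.

Emit:
play_rows:
  commands:
    - [-1,[-0.55,-1.25,0],[0,0,0]]
    - [-1,[-1.09,-2.51,0],[0,0,0]]
    - [-1,[-1.09,-2.51,0],[0,0,0]]
    - [-1,[-1.09,-2.51,0],[0,0,0]]
    - [-1,[-1.09,-2.51,0],[0,0,0]]
    - [-1,[-1.09,-2.51,0],[0,0,0]]
    - [-1,[-1.09,-2.51,0],[0,0,0]]
    - [-1,[-1.09,-2.51,0],[0,0,0]]
    - [-1,[-1.09,-2.51,0],[0,0,0]]
    - [-1,[-1.09,-2.51,0],[0,0,0]]

```text
time_s: 7.62
ee_pos: [0.4884, 0.0093, 0.1581]
orientation: [-0.0, 0.168, 0.986, -0.0]
ft_force: [0.7, 1.0, -2.1]
gripper_width: 0.0192
grip_force: 57.2
```

Emit:
play_rows:
  commands:
    - [-1,[-1.09,-2.51,0],[0,0,0]]
    - [-1,[-1.09,-2.51,0],[0,0,0]]
    - [-1,[-1.09,-2.51,0],[0,0,0]]
    - [-1,[-1.09,-2.51,0],[0,0,0]]
    - [-1,[-0.55,-1.25,0],[0,0,0]]
    - [-1,[0,0,1],[0,0,-0.0975]]
    - [-1,[0,0,1],[0,0,-0.0975]]
    - [-1,[0,0,1],[0,0,-0.0975]]
    - [-1,[0,0,1],[0,0,-0.0975]]
    - [-1,[0,0,0.8],[0,0,0]]

```text
time_s: 8.45
ee_pos: [0.4973, -0.1115, 0.1094]
orientation: [-0.0, -0.028, 1.0, 0.0]
ft_force: [0.7, -0.0, -2.1]
gripper_width: 0.0196
grip_force: 57.2
```

```bash
cat >> h.py <<'E'
def rect(n,im,x0,x1,y0,y1,z,res=.0005):
    K,c,M=cam(n); xs=np.arange(x1,x0,-res); ys=np.arange(y1,y0,-res)
    Y,X=np.meshgrid(ys,xs); P=np.stack([X,Y,np.full_like(X,z)],-1)-c
    p=P@M@K.T; uv=(p[...,:2]/p[...,2:]).astype(np.float32)
    return cv2.remap(im.astype(np.float32),uv[...,0],uv[...,1],cv2.INTER_CUBIC)
E
python3 - <<'E'
from h import *
to(.4976,-.111,.076,-177)
t=arm.get_image("top"); s=arm.get_image("side")
z=arm.state()["ee_pos"][2]-.0349+.008
a=rect("top",t,.53,.66,-.16,-.06,z); b=cv2.resize(s[120:200,180:300],(390,260),interpolation=cv2.INTER_CUBIC)
o=np.clip(np.hstack([cv2.resize(a,(400,520)),cv2.copyMakeBorder(b.astype(np.float32),0,260,0,0,0)]),0,255).astype(np.uint8)
cv2.imwrite("pics/pre.png",o[:,:,::-1])
E
```

```text
t 8.45 ee [ 0.4973 -0.1115  0.1094] yaw -176.75 shift [-0.041  0.047  3.338] turn [ 0.0004 -0.0009  0.0043] F [ 0.74 -0.04 -2.08] w 0.0196 q [-0.38  0.32 -0.36  0.89  0.   -0.44]
```

View pics/pre.png

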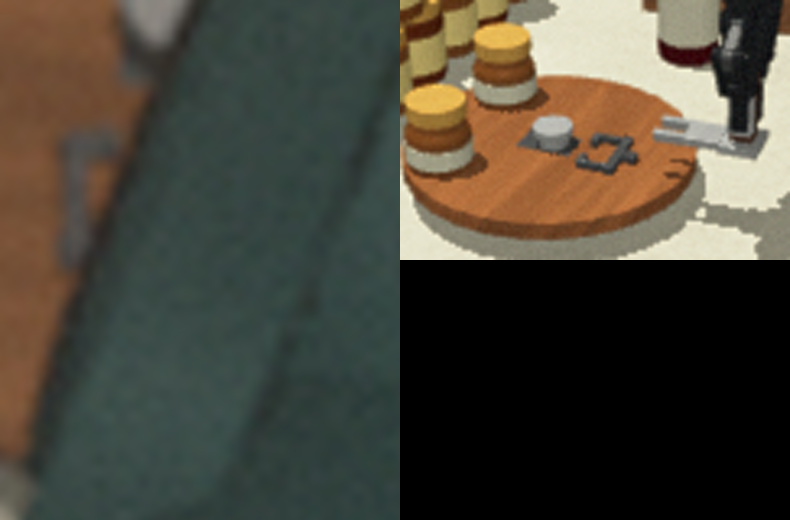

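Emit:
play_rows:
  commands:
    - [-1,[0,0,0.8],[0,0,0]]
    - [-1,[0,0,0.8],[0,0,0]]
    - [-1,[0,0,0.8],[0,0,0]]
    - [-1,[0,0,0.4],[0,0,0]]
    - [-1,[0,0,0.2],[0,0,0]]
    - [-1,[0,0,0.2],[0,0,0]]
    - [-1,[0,0,0],[0,0,0]]
    - [-1,[0,0,0],[0,0,0]]
    - [-1,[0,0,0],[0,0,0]]
    - [-1,[0,0,0],[0,0,0]]

```text
time_s: 9.38
ee_pos: [0.498, -0.1116, 0.0785]
orientation: [0.0, -0.026, 1.0, -0.0]
ft_force: [-0.3, -0.7, -2.0]
gripper_width: 0.019
grip_force: 57.2
```

```bash
python3 - <<'E'
from h import *
to(.4976,-.111,.077,-177)
im=np.mean([arm.get_image("side").astype(float) for _ in range(4)],axis=0)
u0,v0,k=212,150,8; w,h=100,75
o=cv2.resize(im[v0:v0+h,u0:u0+w],(w*k,h*k),interpolation=cv2.INTER_CUBIC).clip(0,255).astype(np.uint8)[:,:,::-1].copy()
def dr(X,col):
    p=[((w2px("side",x)-[u0,v0]+.5)*k).astype(int).tolist() for x in X]
    cv2.polylines(o,[np.array(p)],True,col,1)
st=arm.state(); e=st["ee_pos"]; zt=e[2]-.0349+.008
def T(P,x,y,a,z):
    a=np.radians(a); c,s=np.cos(a),np.sin(a); return [(x+c*p-s*q,y+s*p+c*q,z) for p,q in P]
fork=[(.075,.008),(.075,.016),(-.0,.016),(-.0,-.016),(.075,-.016),(.075,-.008),(.049,-.008),(.049,.008)]
dr(T(fork,e[0],e[1],3.25,zt),(0,255,0))
clip=[(-.0227,-.029),(-.0227,-.006),(-.0347,-.006),(-.0347,.006),(-.0227,.006),(-.0227,.029),(-.0137,.029),(-.0137,-.029)]
dr(T(clip,.6252,-.1039,4,.047),(0,0,255))
cir=lambda r,x,y,z:[(x+r*np.cos(a),y+r*np.sin(a),z) for a in np.linspace(0,6.28,40)]
dr(cir(.018,.670,-.1095,.059),(255,0,0))
cv2.imwrite("pics/side2.png",o); np.save("side2.npy",im)
E
```

```text
t 9.38 ee [ 0.498  -0.1116  0.0785] yaw -177.01 shift [0.04  0.063 0.152] turn [-0.0002  0.0004 -0.0002] F [-0.27 -0.73 -2.03] w 0.019 q [-0.38  0.35 -0.41  0.81 -0.   -0.43]
```

View pics/side2.png

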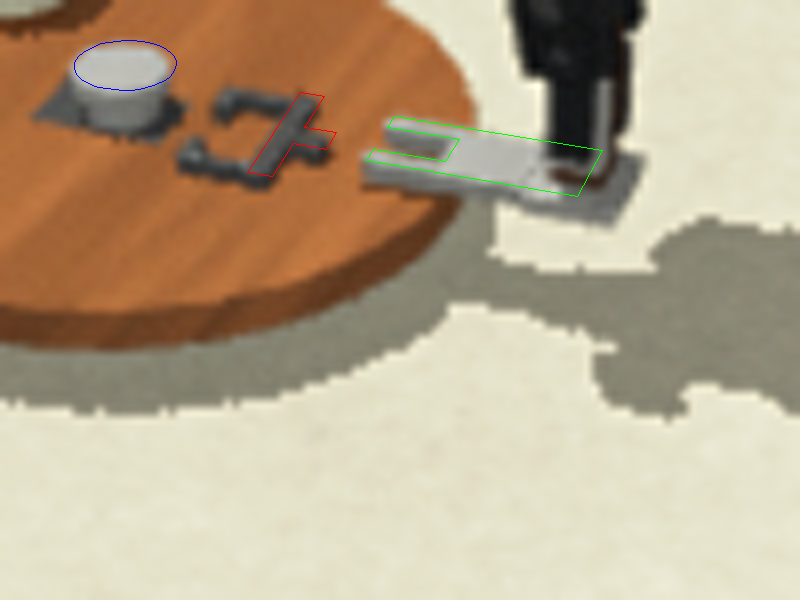

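The overlay shows the fork slot in line with the tab to within about 1 mm: prong tips near crop (390,122) and (365,165), tab end near (330,148). Fork and clip share the same small offset against the model, so the positions agree. Next I lower onto the plate and advance.

Emit:
play_rows:
  commands:
    - [-1,[0,0,0.1],[0,0,0]]
    - [-1,[0,0,0.1],[0,0,0]]
    - [-1,[-0.3,0,0],[0,0,0]]
    - [-1,[-0.5,0,0],[0,0,0]]
    - [-1,[-0.5,0,0],[0,0,0]]
    - [-1,[-0.5,0,0],[0,0,0]]
    - [-1,[-0.4,0,0],[0,0,0]]
    - [-1,[-0.3,0,0],[0,0,0]]
    - [-1,[0,0,0],[0,0,0]]
    - [-1,[0,0,0],[0,0,0]]

```text
time_s: 10.42
ee_pos: [0.5229, -0.1102, 0.0762]
orientation: [-0.0, -0.026, 1.0, 0.0]
ft_force: [0.6, -0.6, -1.7]
gripper_width: 0.0198
grip_force: 57.2
```

Emit:
play_rows:
  commands:
    - [-1,[-0.1,0,0],[0,0,0]]
    - [-1,[-0.1,0,0],[0,0,0]]
    - [-1,[-0.1,0,0],[0,0,0]]
    - [-1,[-0.1,0,0],[0,0,0]]
    - [-1,[-0.1,0,0],[0,0,0]]
    - [-1,[-0.1,0,0],[0,0,0]]
    - [-1,[-0.1,0,0],[0,0,0]]
    - [-1,[-0.1,0,0],[0,0,0]]
    - [-1,[0,0,0],[0,0,0]]
    - [-1,[0,0,0],[0,0,0]]

```text
time_s: 11.25
ee_pos: [0.5309, -0.1098, 0.0763]
orientation: [0.0, -0.026, 1.0, -0.0]
ft_force: [-0.2, 0.1, -2.1]
gripper_width: 0.0196
grip_force: 57.2
```

```bash
python3 - <<'E'
from h import *
to(.550,-.1103,.0765,180)
im=np.mean([arm.get_image("side").astype(float) for _ in range(4)],axis=0)
u0,v0,k=212,150,8; w,h=80,50
o=cv2.resize(im[v0:v0+h,u0:u0+w],(w*k,h*k),interpolation=cv2.INTER_CUBIC).clip(0,255).astype(np.uint8)[:,:,::-1].copy()
cv2.imwrite("pics/side3.png",o)
E
```

```text
t 11.25 ee [ 0.5309 -0.1098  0.0763] yaw -177.01 shift [-1.906 -0.146 -0.023] turn [-0.      0.      0.0522] F [-0.18  0.09 -2.11] w 0.0196 q [-0.35  0.4  -0.33  0.84 -0.   -0.41]
```

View pics/side3.png

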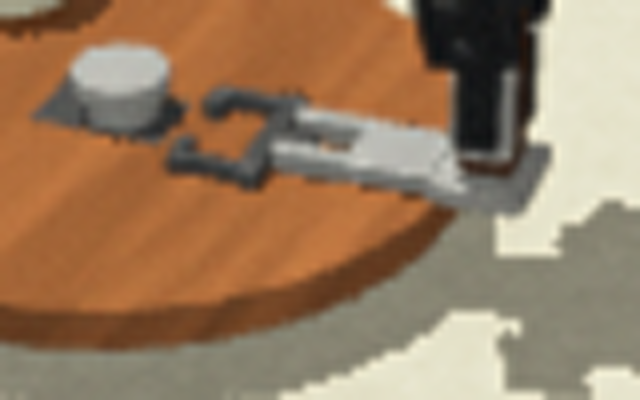

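The picture shows the tab between the prongs and both prongs on the back bar (near 280,130). Next I advance while straightening onto the spindle line.

Emit:
play_rows:
  commands:
    - [-1,[-0.24,-0.012,0],[0,0,0.0065]]
    - [-1,[-0.24,-0.012,0],[0,0,0.0065]]
    - [-1,[-0.24,-0.012,0],[0,0,0.0065]]
    - [-1,[-0.24,-0.012,0],[0,0,0.0065]]
    - [-1,[-0.24,-0.012,0],[0,0,0.0065]]
    - [-1,[-0.24,-0.012,0],[0,0,0.0065]]
    - [-1,[-0.24,-0.012,0],[0,0,0.0065]]
    - [-1,[-0.24,-0.012,0],[0,0,0.0065]]
    - [-1,[0,0,0],[0,0,0]]
    - [-1,[0,0,0],[0,0,0]]

```text
time_s: 12.28
ee_pos: [0.5501, -0.1102, 0.0762]
orientation: [-0.0, -0.0, 1.0, 0.0]
ft_force: [0.4, -0.8, -1.8]
gripper_width: 0.0194
grip_force: 57.2
```

```bash
python3 - <<'E'
from h import *
to(.555,-.1103,.0765,180)
im=np.mean([arm.get_image("side").astype(float) for _ in range(4)],axis=0)
u0,v0,k=212,150,8; w,h=80,50
o=cv2.resize(im[v0:v0+h,u0:u0+w],(w*k,h*k),interpolation=cv2.INTER_CUBIC).clip(0,255).astype(np.uint8)[:,:,::-1].copy()
cv2.imwrite("pics/side4.png",o)
E
```

```text
t 12.28 ee [ 0.5501 -0.1102  0.0762] yaw -179.99 shift [-0.486 -0.008 -0.03 ] turn [ 0.     -0.      0.0002] F [ 0.42 -0.81 -1.84] w 0.0194 q [-0.34  0.43 -0.28  0.86  0.   -0.34]
```

View pics/side4.png

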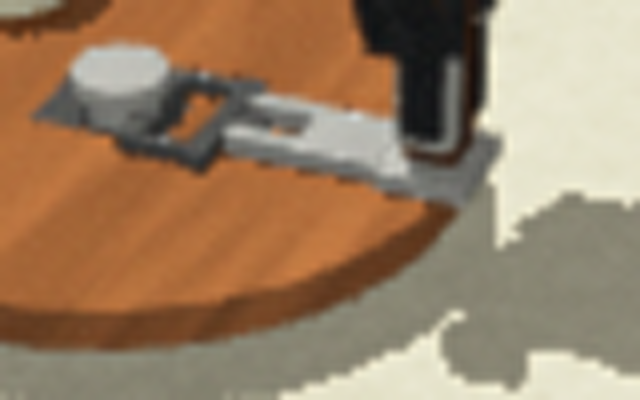

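The mouth now straddles the spindle neck squarely (tips near px 175,75 and 125,145). Next I push in small steps and watch the force.

Emit:
play_rows:
  commands:
    - [-1,[-0.05,0,0],[0,0,0]]
    - [-1,[-0.05,0,0],[0,0,0]]
    - [-1,[-0.05,0,0],[0,0,0]]
    - [-1,[-0.05,0,0],[0,0,0]]
    - [-1,[-0.05,0,0],[0,0,0]]
    - [-1,[-0.05,0,0],[0,0,0]]
    - [-1,[0,0,0],[0,0,0]]
    - [-1,[0,0,0],[0,0,0]]
    - [-1,[0,0,0],[0,0,0]]
    - [-1,[0,0,0],[0,0,0]]

```text
time_s: 13.32
ee_pos: [0.553, -0.1102, 0.0763]
orientation: [0.0, -0.0, 1.0, 0.0]
ft_force: [0.1, 0.9, -1.1]
gripper_width: 0.0193
grip_force: 57.2
```

Emit:
play_rows:
  commands:
    - [-1,[-0.05,0,0],[0,0,0]]
    - [-1,[-0.05,0,0],[0,0,0]]
    - [-1,[-0.05,0,0],[0,0,0]]
    - [-1,[-0.05,0,0],[0,0,0]]
    - [-1,[0,0,0],[0,0,0]]
    - [-1,[0,0,0],[0,0,0]]
    - [-1,[0,0,0],[0,0,0]]
    - [-1,[0,0,0],[0,0,0]]
    - [-1,[0,0,0],[0,0,0]]
    - [-1,[0,0,0],[0,0,0]]

```text
time_s: 14.15
ee_pos: [0.5548, -0.1101, 0.0762]
orientation: [-0.0, -0.0, 1.0, 0.0]
ft_force: [-4.9, 0.6, 1.1]
gripper_width: 0.0191
grip_force: 57.5
```

Emit:
play_rows:
  commands:
    - [-1,[-0.03,0,0],[0,0,0]]
    - [-1,[-0.03,0,0],[0,0,0]]
    - [-1,[-0.03,0,0],[0,0,0]]
    - [-1,[-0.03,0,0],[0,0,0]]
    - [-1,[-0.03,0,0],[0,0,0]]
    - [-1,[0,0,0],[0,0,0]]
    - [-1,[0,0,0],[0,0,0]]
    - [-1,[0,0,0],[0,0,0]]
    - [-1,[0,0,0],[0,0,0]]
    - [-1,[0,0,0],[0,0,0]]

```text
time_s: 14.98
ee_pos: [0.556, -0.1101, 0.0762]
orientation: [-0.0, -0.0, 1.0, 0.0]
ft_force: [-6.6, 0.8, 1.8]
gripper_width: 0.0192
grip_force: 57.6
```

Emit:
play_rows:
  commands:
    - [-1,[-0.03,0,0],[0,0,0]]
    - [-1,[-0.03,0,0],[0,0,0]]
    - [-1,[-0.03,0,0],[0,0,0]]
    - [-1,[0,0,0],[0,0,0]]
    - [-1,[0,0,0],[0,0,0]]
    - [-1,[0,0,0],[0,0,0]]
    - [-1,[0,0,0],[0,0,0]]
    - [-1,[0,0,0],[0,0,0]]
    - [-1,[0,0,0],[0,0,0]]
    - [-1,[0,0,0],[0,0,0]]

```text
time_s: 15.82
ee_pos: [0.5569, -0.1101, 0.0762]
orientation: [-0.0, -0.0, 1.0, 0.0]
ft_force: [-7.2, 1.1, 0.4]
gripper_width: 0.0195
grip_force: 57.6
```

Emit:
play_rows:
  commands:
    - [-1,[-0.03,0,0],[0,0,0]]
    - [-1,[-0.03,0,0],[0,0,0]]
    - [-1,[-0.03,0,0],[0,0,0]]
    - [-1,[-0.03,0,0],[0,0,0]]
    - [-1,[-0.03,0,0],[0,0,0]]
    - [-1,[0,0,0],[0,0,0]]
    - [-1,[0,0,0],[0,0,0]]
    - [-1,[0,0,0],[0,0,0]]
    - [-1,[0,0,0],[0,0,0]]
    - [-1,[0,0,0],[0,0,0]]

```text
time_s: 16.65
ee_pos: [0.5585, -0.1101, 0.0762]
orientation: [-0.0, -0.0, 1.0, 0.0]
ft_force: [-5.9, -0.4, 0.9]
gripper_width: 0.0194
grip_force: 57.6
```

Emit:
play_rows:
  commands:
    - [-1,[-0.03,0,0],[0,0,0]]
    - [-1,[-0.03,0,0],[0,0,0]]
    - [-1,[-0.03,0,0],[0,0,0]]
    - [-1,[-0.03,0,0],[0,0,0]]
    - [-1,[-0.03,0,0],[0,0,0]]
    - [-1,[0,0,0],[0,0,0]]
    - [-1,[0,0,0],[0,0,0]]
    - [-1,[0,0,0],[0,0,0]]
    - [-1,[0,0,0],[0,0,0]]
    - [-1,[0,0,0],[0,0,0]]

```text
time_s: 17.48
ee_pos: [0.5602, -0.1101, 0.0762]
orientation: [-0.0, -0.0, 1.0, 0.0]
ft_force: [-5.7, 0.6, -0.0]
gripper_width: 0.0195
grip_force: 57.6
```

Emit:
play_rows:
  commands:
    - [-1,[-0.03,0,0],[0,0,0]]
    - [-1,[-0.03,0,0],[0,0,0]]
    - [-1,[-0.03,0,0],[0,0,0]]
    - [-1,[-0.03,0,0],[0,0,0]]
    - [-1,[-0.03,0,0],[0,0,0]]
    - [-1,[0,0,0],[0,0,0]]
    - [-1,[0,0,0],[0,0,0]]
    - [-1,[0,0,0],[0,0,0]]
    - [-1,[0,0,0],[0,0,0]]
    - [-1,[0,0,0],[0,0,0]]

```text
time_s: 18.32
ee_pos: [0.562, -0.1102, 0.0762]
orientation: [0.0, -0.0, 1.0, 0.0]
ft_force: [-3.7, 0.7, -1.8]
gripper_width: 0.0191
grip_force: 57.4
```

Emit:
play_rows:
  commands:
    - [-1,[-0.03,0,0],[0,0,0]]
    - [-1,[-0.03,0,0],[0,0,0]]
    - [-1,[-0.03,0,0],[0,0,0]]
    - [-1,[-0.03,0,0],[0,0,0]]
    - [-1,[-0.03,0,0],[0,0,0]]
    - [-1,[0,0,0],[0,0,0]]
    - [-1,[0,0,0],[0,0,0]]
    - [-1,[0,0,0],[0,0,0]]
    - [-1,[0,0,0],[0,0,0]]
    - [-1,[0,0,0],[0,0,0]]

```text
time_s: 19.15
ee_pos: [0.5636, -0.1102, 0.0763]
orientation: [0.0, -0.0, 1.0, -0.0]
ft_force: [-1.8, 1.3, -2.5]
gripper_width: 0.0195
grip_force: 57.3
```

Emit:
play_rows:
  commands:
    - [-1,[-0.03,0,0],[0,0,0]]
    - [-1,[-0.03,0,0],[0,0,0]]
    - [-1,[-0.03,0,0],[0,0,0]]
    - [-1,[-0.03,0,0],[0,0,0]]
    - [-1,[-0.03,0,0],[0,0,0]]
    - [-1,[-0.03,0,0],[0,0,0]]
    - [-1,[-0.03,0,0],[0,0,0]]
    - [-1,[0,0,0],[0,0,0]]
    - [-1,[0,0,0],[0,0,0]]
    - [-1,[0,0,0],[0,0,0]]

```text
time_s: 19.98
ee_pos: [0.5657, -0.1103, 0.0763]
orientation: [0.0, -0.0, 1.0, -0.0]
ft_force: [-1.1, -0.0, -1.1]
gripper_width: 0.0192
grip_force: 57.2
```

Emit:
play_rows:
  commands:
    - [-1,[-0.03,0,0],[0,0,0]]
    - [-1,[-0.03,0,0],[0,0,0]]
    - [-1,[-0.03,0,0],[0,0,0]]
    - [-1,[-0.03,0,0],[0,0,0]]
    - [-1,[-0.03,0,0],[0,0,0]]
    - [-1,[0,0,0],[0,0,0]]
    - [-1,[0,0,0],[0,0,0]]
    - [-1,[0,0,0],[0,0,0]]
    - [-1,[0,0,0],[0,0,0]]
    - [-1,[0,0,0],[0,0,0]]

```text
time_s: 20.82
ee_pos: [0.5671, -0.1103, 0.0763]
orientation: [0.0, -0.0, 1.0, -0.0]
ft_force: [0.4, -1.4, -2.3]
gripper_width: 0.0192
grip_force: 57.2
```

Emit:
play_rows:
  commands:
    - [-1,[-0.02,0,0],[0,0,0]]
    - [-1,[-0.02,0,0],[0,0,0]]
    - [-1,[-0.02,0,0],[0,0,0]]
    - [-1,[-0.02,0,0],[0,0,0]]
    - [-1,[-0.02,0,0],[0,0,0]]
    - [-1,[0,0,0],[0,0,0]]
    - [-1,[0,0,0],[0,0,0]]
    - [-1,[0,0,0],[0,0,0]]
    - [-1,[0,0,0],[0,0,0]]
    - [-1,[0,0,0],[0,0,0]]

```text
time_s: 21.65
ee_pos: [0.5681, -0.1102, 0.0763]
orientation: [0.0, -0.0, 1.0, -0.0]
ft_force: [-0.3, 0.3, -2.1]
gripper_width: 0.0195
grip_force: 57.2
```

Emit:
play_rows:
  commands:
    - [-1,[-0.02,0,0],[0,0,0]]
    - [-1,[-0.02,0,0],[0,0,0]]
    - [-1,[-0.02,0,0],[0,0,0]]
    - [-1,[-0.02,0,0],[0,0,0]]
    - [-1,[-0.02,0,0],[0,0,0]]
    - [-1,[0,0,0],[0,0,0]]
    - [-1,[0,0,0],[0,0,0]]
    - [-1,[0,0,0],[0,0,0]]
    - [-1,[0,0,0],[0,0,0]]
    - [-1,[0,0,0],[0,0,0]]

```text
time_s: 22.48
ee_pos: [0.5691, -0.1103, 0.0763]
orientation: [0.0, -0.0, 1.0, -0.0]
ft_force: [-0.4, 0.7, -1.9]
gripper_width: 0.0194
grip_force: 57.2
```

Emit:
play_rows:
  commands:
    - [-1,[-0.02,0,0],[0,0,0]]
    - [-1,[-0.02,0,0],[0,0,0]]
    - [-1,[-0.02,0,0],[0,0,0]]
    - [-1,[-0.02,0,0],[0,0,0]]
    - [-1,[0,0,0],[0,0,0]]
    - [-1,[0,0,0],[0,0,0]]
    - [-1,[0,0,0],[0,0,0]]
    - [-1,[0,0,0],[0,0,0]]
    - [-1,[0,0,0],[0,0,0]]
    - [-1,[0,0,0],[0,0,0]]

```text
time_s: 23.32
ee_pos: [0.5698, -0.1102, 0.0763]
orientation: [0.0, -0.0, 1.0, -0.0]
ft_force: [0.2, -0.3, -2.2]
gripper_width: 0.019
grip_force: 57.2
```

Emit:
play_rows:
  commands:
    - [-1,[-0.02,0,0],[0,0,0]]
    - [-1,[-0.02,0,0],[0,0,0]]
    - [-1,[-0.02,0,0],[0,0,0]]
    - [-1,[0,0,0],[0,0,0]]
    - [-1,[0,0,0],[0,0,0]]
    - [-1,[0,0,0],[0,0,0]]
    - [-1,[0,0,0],[0,0,0]]
    - [-1,[0,0,0],[0,0,0]]
    - [-1,[0,0,0],[0,0,0]]
    - [-1,[0,0,0],[0,0,0]]

```text
time_s: 24.15
ee_pos: [0.5705, -0.1102, 0.0763]
orientation: [0.0, -0.0, 1.0, -0.0]
ft_force: [0.8, 0.1, -1.4]
gripper_width: 0.0192
grip_force: 57.2
```

Emit:
play_rows:
  commands:
    - [-1,[-0.02,0,0],[0,0,0]]
    - [-1,[-0.02,0,0],[0,0,0]]
    - [-1,[-0.02,0,0],[0,0,0]]
    - [-1,[0,0,0],[0,0,0]]
    - [-1,[0,0,0],[0,0,0]]
    - [-1,[0,0,0],[0,0,0]]
    - [-1,[0,0,0],[0,0,0]]
    - [-1,[0,0,0],[0,0,0]]
    - [-1,[0,0,0],[0,0,0]]
    - [-1,[0,0,0],[0,0,0]]

```text
time_s: 24.98
ee_pos: [0.571, -0.1102, 0.0763]
orientation: [-0.0, -0.0, 1.0, -0.0]
ft_force: [-0.5, 0.7, -2.4]
gripper_width: 0.0196
grip_force: 57.2
```

Emit:
play_rows:
  commands:
    - [-1,[-0.02,0,0],[0,0,0]]
    - [-1,[-0.02,0,0],[0,0,0]]
    - [-1,[-0.02,0,0],[0,0,0]]
    - [-1,[0,0,0],[0,0,0]]
    - [-1,[0,0,0],[0,0,0]]
    - [-1,[0,0,0],[0,0,0]]
    - [-1,[0,0,0],[0,0,0]]
    - [-1,[0,0,0],[0,0,0]]
    - [-1,[0,0,0],[0,0,0]]
    - [-1,[0,0,0],[0,0,0]]

```text
time_s: 25.82
ee_pos: [0.5716, -0.1102, 0.0763]
orientation: [0.0, -0.0, 1.0, 0.0]
ft_force: [-0.2, -0.2, -1.7]
gripper_width: 0.0194
grip_force: 57.2
```

Emit:
play_rows:
  commands:
    - [-1,[-0.02,0,0],[0,0,0]]
    - [-1,[-0.02,0,0],[0,0,0]]
    - [-1,[-0.02,0,0],[0,0,0]]
    - [-1,[0,0,0],[0,0,0]]
    - [-1,[0,0,0],[0,0,0]]
    - [-1,[0,0,0],[0,0,0]]
    - [-1,[0,0,0],[0,0,0]]
    - [-1,[0,0,0],[0,0,0]]
    - [-1,[0,0,0],[0,0,0]]
    - [-1,[0,0,0],[0,0,0]]

```text
time_s: 26.65
ee_pos: [0.5721, -0.1102, 0.0762]
orientation: [-0.0, -0.0, 1.0, 0.0]
ft_force: [-4.2, -0.3, -1.1]
gripper_width: 0.0191
grip_force: 57.3
```

Emit:
play_rows:
  commands:
    - [-1,[-0.02,0,0],[0,0,0]]
    - [-1,[-0.02,0,0],[0,0,0]]
    - [-1,[-0.02,0,0],[0,0,0]]
    - [-1,[0,0,0],[0,0,0]]
    - [-1,[0,0,0],[0,0,0]]
    - [-1,[0,0,0],[0,0,0]]
    - [-1,[0,0,0],[0,0,0]]
    - [-1,[0,0,0],[0,0,0]]
    - [-1,[0,0,0],[0,0,0]]
    - [-1,[0,0,0],[0,0,0]]

```text
time_s: 27.48
ee_pos: [0.5724, -0.1101, 0.0762]
orientation: [-0.0, -0.0, 1.0, 0.0]
ft_force: [-7.9, 0.7, 1.3]
gripper_width: 0.0193
grip_force: 57.6
```

Bottoming is clear, at the predicted place. One firmer step (about 10–11 N), then back off.

Emit:
play_rows:
  commands:
    - [-1,[-0.01,0,0],[0,0,0]]
    - [-1,[-0.01,0,0],[0,0,0]]
    - [-1,[-0.01,0,0],[0,0,0]]
    - [-1,[-0.01,0,0],[0,0,0]]
    - [-1,[0,0,0],[0,0,0]]
    - [-1,[0,0,0],[0,0,0]]
    - [-1,[0,0,0],[0,0,0]]
    - [-1,[0,0,0],[0,0,0]]
    - [-1,[0,0,0],[0,0,0]]
    - [-1,[0,0,0],[0,0,0]]

```text
time_s: 28.32
ee_pos: [0.5725, -0.1101, 0.0762]
orientation: [-0.001, -0.0, 1.0, 0.0]
ft_force: [-8.5, -0.5, 3.3]
gripper_width: 0.0193
grip_force: 57.7
```

Emit:
play_rows:
  commands:
    - [-1,[0.03,0,0],[0,0,0]]
    - [-1,[0.07,0,0],[0,0,0]]
    - [-1,[0.2,0,0],[0,0,0]]
    - [-1,[0.5,0,0],[0,0,0]]
    - [-1,[0.8,0,0],[0,0,0]]
    - [-1,[1,0,0],[0,0,0]]
    - [-1,[1,0,0],[0,0,0]]
    - [-1,[0.4,0,0],[0,0,0]]
    - [-1,[0,0,-0.2],[0,0,0]]
    - [-1,[0,0,-0.4],[0,0,0]]

```text
time_s: 29.15
ee_pos: [0.5331, -0.1103, 0.0824]
orientation: [0.0, 0.0, 1.0, 0.0]
ft_force: [0.7, -0.9, -1.9]
gripper_width: 0.0196
grip_force: 57.2
```

```bash
python3 - <<'E'
from h import *
to(.498,-.1103,.158,180)
im=np.mean([arm.get_image("side").astype(float) for _ in range(4)],axis=0)
u0,v0,k=212,150,8; w,h=80,50
o=cv2.resize(im[v0:v0+h,u0:u0+w],(w*k,h*k),interpolation=cv2.INTER_CUBIC).clip(0,255).astype(np.uint8)[:,:,::-1].copy()
cv2.imwrite("pics/side5.png",o)
E
```

```text
t 29.15 ee [ 0.5331 -0.1103  0.0824] yaw 180.0 shift [ 3.514e+00 -4.000e-03 -7.557e+00] turn [ 0.0001  0.     -0.    ] F [ 0.72 -0.9  -1.92] w 0.0196 q [-0.35  0.4  -0.32  0.85  0.   -0.35]
```

View pics/side5.png

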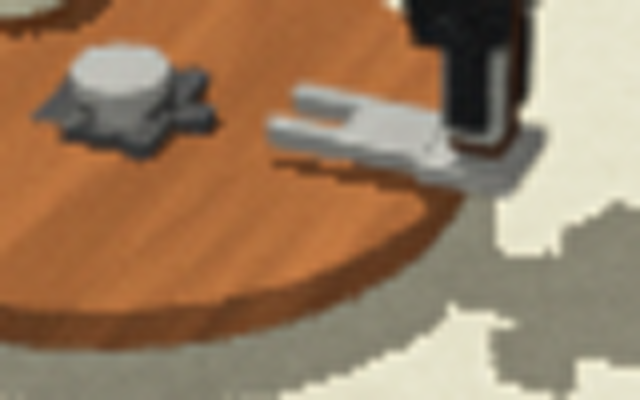

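The picture shows the clip closed round the spindle neck, with only the bar and tab showing at about (190,110), and the fork clear of it. Next I return the fork to the tray.

Emit:
play_rows:
  commands:
    - [-1,[1,0,-1.6],[0,0,0]]
    - [-1,[1.5,0,-2],[0,0,0]]
    - [-1,[1.8,0,-2],[0,0,0]]
    - [-1,[2,0,-2],[0,0,0]]
    - [-1,[0,1.6,0],[0,0,0]]
    - [-1,[0,2.5,0],[0,0,0]]
    - [-1,[0,2.5,0],[0,0,0]]
    - [-1,[0,2.5,0],[0,0,0]]
    - [-1,[0,2.5,0],[0,0,0]]
    - [-1,[0,2.5,0],[0,0,0]]

```text
time_s: 30.18
ee_pos: [0.4703, 0.032, 0.1583]
orientation: [0.0, -0.0, 1.0, 0.0]
ft_force: [1.4, -0.0, -0.8]
gripper_width: 0.0191
grip_force: 57.4
```

Emit:
play_rows:
  commands:
    - [-1,[0,2.5,0],[0,0,0]]
    - [-1,[0,2.5,0],[0,0,0]]
    - [-1,[0,2.5,0],[0,0,0]]
    - [-1,[0,2.5,0],[0,0,0]]
    - [-1,[0,2.5,0],[0,0,0]]
    - [-1,[0,2.5,0],[0,0,0]]
    - [-1,[0,2.5,0],[0,0,0]]
    - [-1,[0,2.5,0],[0,0,0]]
    - [-1,[0,2.5,0],[0,0,0]]
    - [-1,[0,1.5,0],[0,0,0]]

```text
time_s: 31.02
ee_pos: [0.4701, 0.2731, 0.1581]
orientation: [0.0, -0.001, 1.0, 0.0]
ft_force: [0.4, -0.0, -2.0]
gripper_width: 0.0192
grip_force: 57.4
```

Emit:
play_rows:
  commands:
    - [-1,[0,0,0],[0,0,0.113]]
    - [-1,[0,0,0],[0,0,0.113]]
    - [-1,[0,0,0],[0,0,0.112]]
    - [-1,[0,0,1.5],[0,0,0]]
    - [-1,[0,0,2],[0,0,0]]
    - [-1,[0,0,2],[0,0,0]]
    - [-1,[0,0,2],[0,0,0]]
    - [-1,[0,0,1],[0,0,0]]
    - [-1,[0,0,0],[0,0,0]]
    - [-1,[0,0,0],[0,0,0]]

```text
time_s: 31.85
ee_pos: [0.4701, 0.2708, 0.0732]
orientation: [-0.0, 0.168, 0.986, -0.0]
ft_force: [0.2, -0.7, -1.2]
gripper_width: 0.0193
grip_force: 57.4
```

```bash
python3 -c "
from h import *
to(.4703,.2705,.0392,160.65)"
```

```text
t 31.85 ee [0.4701 0.2708 0.0732] yaw 160.65 shift [-0.032 -0.022  3.397] turn [-0.0005 -0.0007  0.    ] F [ 0.17 -0.67 -1.24] w 0.0193 q [ 0.37  0.41 -0.34  0.83  0.    0.71]
```

Emit:
play_rows:
  commands:
    - [-1,[0,0,1],[0,0,0]]
    - [-1,[0,0,1],[0,0,0]]
    - [-1,[0,0,0.6],[0,0,0]]
    - [-1,[0,0,0.3],[0,0,0]]
    - [-1,[0,0,0.2],[0,0,0]]
    - [-1,[0,0,0.1],[0,0,0]]
    - [-1,[0,0,0.1],[0,0,0]]
    - [-1,[0,0,0.05],[0,0,0]]
    - [-1,[0,0,0],[0,0,0]]
    - [-1,[0,0,0],[0,0,0]]

```text
time_s: 32.68
ee_pos: [0.4702, 0.2708, 0.0399]
orientation: [0.0, 0.168, 0.986, 0.0]
ft_force: [-0.1, -0.2, -2.4]
gripper_width: 0.0191
grip_force: 57.4
```

Emit:
play_rows:
  commands:
    - [-1,[0,0,0.03],[0,0,0]]
    - [-1,[0,0,0.03],[0,0,0]]
    - [-1,[0,0,0.03],[0,0,0]]
    - [-1,[0,0,0.03],[0,0,0]]
    - [-1,[0,0,0],[0,0,0]]
    - [-1,[0,0,0],[0,0,0]]
    - [-1,[0,0,0],[0,0,0]]
    - [-1,[0,0,0],[0,0,0]]
    - [-1,[0,0,0],[0,0,0]]
    - [-1,[0,0,0],[0,0,0]]

```text
time_s: 33.52
ee_pos: [0.4702, 0.2708, 0.039]
orientation: [0.0, 0.168, 0.986, 0.0]
ft_force: [-2.0, -1.3, 5.7]
gripper_width: 0.0192
grip_force: 58.5
```

Foot is on the tray floor; open and retreat upwards.

Emit:
play_rows:
  commands:
    - [-0.2,[0,0,0],[0,0,0]]
    - [0.2,[0,0,0],[0,0,0]]
    - [0.6,[0,0,0],[0,0,0]]
    - [1,[0,0,0],[0,0,0]]
    - [1,[0,0,0],[0,0,0]]
    - [1,[0,0,0],[0,0,0]]
    - [1,[0,0,0],[0,0,0]]
    - [1,[0,0,0],[0,0,0]]
    - [1,[0,0,0],[0,0,0]]
    - [1,[0,0,0],[0,0,0]]

```text
time_s: 34.35
ee_pos: [0.4702, 0.2708, 0.0386]
orientation: [0.0, 0.168, 0.986, 0.0]
ft_force: [0.2, -0.4, 0.1]
gripper_width: 0.0854
grip_force: 0.0
```

Emit:
play_rows:
  commands:
    - [1,[0,0,-0.5],[0,0,0]]
    - [1,[0,0,-1],[0,0,0]]
    - [1,[0,0,-1.5],[0,0,0]]
    - [1,[0,0,-2],[0,0,0]]
    - [1,[0,0,-2.5],[0,0,0]]
    - [1,[0,0,-2.5],[0,0,0]]
    - [1,[0,0,-2.5],[0,0,0]]
    - [1,[0,0,-2.5],[0,0,0]]
    - [1,[0,0,-2.5],[0,0,0]]
    - [1,[0,0,-2.5],[0,0,0]]

```text
time_s: 35.18
ee_pos: [0.4698, 0.2707, 0.2403]
orientation: [0.0, 0.168, 0.986, 0.0]
ft_force: [0.8, 0.5, -1.0]
gripper_width: 0.0858
grip_force: 0.0
```

```bash
python3 - <<'E'
from h import *
to(.47,.27,.24,160)
im=arm.get_image("side"); arm.get_image("top")
# dark brown handle pixels near the tray: expected between base and top
b=im[225:315,175:295].astype(int); m=(b.max(axis=2)<80)&(b[...,0]>b[...,2])
n,l,s,c=cv2.connectedComponentsWithStats(m.astype(np.uint8))
for i in range(1,n):
    if s[i][4]>30: print("brown",s[i]+[175,225,0,0,0])
for z in (.012,.086): print("pred",w2px("side",(.4702,.2708,z)))
im0=cv2.imread("pics/side0.png")[:,:,::-1].astype(int)
b=im0[225:315,175:295]; m=(b.max(axis=2)<80)&(b[...,0]>b[...,2]); n,l,s,c=cv2.connectedComponentsWithStats(m.astype(np.uint8))
for i in range(1,n):
    if s[i][4]>30: print("before",s[i]+[175,225,0,0,0])
d=np.abs(im.astype(int)-im0).max(axis=2); v,u=np.nonzero((d[20:220,60:285]>50)); print("changed px",len(u),u.min()+60,u.max()+60,v.min()+20,v.max()+20)
E
```

```text
t 35.18 ee [0.4698 0.2707 0.2403] yaw 160.65 shift [-0.039 -0.057  0.035] turn [0.0003 0.0002 0.0113] F [ 0.79  0.48 -0.99] w 0.0858 q [ 0.37  0.29 -0.02  1.25  0.    0.71]
brown [233 249  13  29 303]
pred [239.97120356 274.62165666]
pred [239.443158   247.84812533]
before [233 249  13  29 303]
changed px 7777 200 268 20 196
```

```bash
python3 - <<'E'
from h import *
t=arm.get_image("top"); a=rect("top",t,.57,.70,-.16,-.06,.047)
rb=a[...,0]-a[...,2]; m=rb<.7*np.median(rb)
for x in np.arange(.628,.70,.003):
    u=np.nonzero(m[int((.70-x)/.0005)])[0]
    print(round(x,3),len(u)*.5,(-.06-u[[0,-1]]*.0005) if len(u) else "")
E
```

```text
0.628 0.0 
0.631 0.0 
0.634 9.5 [-0.1045 -0.1135]
0.637 14.0 [-0.1025 -0.116 ]
0.64 15.0 [-0.102  -0.1165]
0.643 15.0 [-0.102  -0.1165]
0.646 56.0 [-0.081  -0.1365]
0.649 58.5 [-0.08  -0.138]
0.652 59.5 [-0.0795 -0.1385]
0.655 58.0 [-0.0805 -0.138 ]
0.658 51.0 [-0.082  -0.1365]
0.661 49.5 [-0.082 -0.136]
0.664 50.0 [-0.082 -0.136]
0.667 51.5 [-0.082 -0.136]
0.67 51.0 [-0.0825 -0.136 ]
0.673 55.0 [-0.0815 -0.136 ]
0.676 55.5 [-0.0815 -0.1365]
0.679 54.5 [-0.0825 -0.1365]
0.682 47.0 [-0.0865 -0.135 ]
0.685 33.5 [-0.0925 -0.1255]
0.688 33.0 [-0.0925 -0.125 ]
0.691 33.0 [-0.0925 -0.125 ]
0.694 33.0 [-0.0925 -0.125 ]
0.697 11.5 [-0.1115 -0.1225]
```

Tab end at .6345 and bar back at .646 agree with fully home (axis at about .670). The clip is straight and symmetric, and the arms are closed.

```bash
python3 -c "
from rig import arm
print(arm.close_job())"
```

```text
the job is handed in; nothing more can be done
None
```

The clip is snapped fully home on the spindle: the highest push I read was 8.5 N, checked only at the end of each small step. The fork stands back upright in its tray, released, and the job is handed in; the verdict was not shown, and I did not check the jars, bottles and spacer ring afterwards.

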